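# Roll the rolling pin to its marked gap and shut the keeper

## Robot

A 7-joint arm with a two-finger parallel gripper is mounted at the origin on the work surface. World frame = base frame: x ahead of the robot, y to its left, z up, the work surface at z = 0. Lengths are in m, angles in rad, forces in N, time in s.
With the tool pointing down it reaches from about 0.35 to 0.9 m from the base axis. Payload 7.2 kg.
Tool frame: the origin (TCP) lies between the finger pads, 19 mm behind the fingertips; this is the grasp point; z points along the fingers, y is the line along which they close (so a half turn about z gives the same grasp; the last joint's range is limited). The gripper opens to 88 mm and grips with 3 to 60 N. Pads are 20 mm wide; open, the fingers measure 115 mm over their backs; the gripper's body (75 mm by 178 mm) begins 61 mm behind the grasp point.
Start: joints at [-1.323, 0.411, -0.013, 1.596, 0.006, 1.134, -0.082], TCP at [0.194, 0.594, 0.241] pointing down, gripper open.
Joint ranges: [-2.95, 2.95], [-0.29, 1.99], [-1.47, 1.44], [0.14, 2.54], [-1.03, 4.17], [0.13, 1.85], [-2.86, 2.86]. Speed limits (rad/s): [2.39, 2.39, 3.01, 3.01, 3.14, 3.14, 3.14].

## Interface

Orientations are given as a unit quaternion [x, y, z, w].
In Python, from station import env, vision gives the robot as it stands.
- The arm moves only by the tool carry_out, never from a script. Its argument "targets" is a list of rows, each an object of numbers: "tx", "ty", "tz": the shift along the tool's x, y, z in mm; "ax", "ay", "az": the turn, a rotation vector about the tool's x, y, z in rad; "claw": the closure, from -1 (fully open) to 1 (shut), so that 0 is half open. In form: [{"tx": .., "ty": .., "tz": .., "ax": .., "ay": .., "az": .., "claw": ..}, ...]. A call has 1 to 20 rows; each row shifts and turns the commanded pose from where the row before left it, along the tool's axes as they then stand; what a row does not reach is not made up. A row lasts 1/10 s, in which the tool goes at most 50 mm and 8.59 degrees, less where a joint would pass 70% of its speed; a pose out of reach is approached as far as the arm can. A call is refused whole if a number of a shift passes 50 or a number of a turn 0.15, either way. A call with a gripper value outside its range is refused whole. The fingers move at their own pace and stop on an object; "squeeze" is the grip in N (left out, the last holds). Time passes only in rows, so rows that do not move let the fingers close. It gives the time, the measured TCP pose, the force, the opening and the grip force at its end, in the units of the state.
- env.read_state(): the state, without advancing time (a new reading comes with each control period).
- vision.get_image(name): name is "side" or "top" or "wrist"; returns the picture (420x560x3 uint8, red, green, blue); there is no depth.
- vision.calibration(name): a dict with "vertical_fov" (degrees; the focal length in pixels is half the picture's height over the tangent of half this angle, whatever the lens; pixels are square), "cx", "cy" (the principal point, pixels), "world_from_camera" (4x4, takes a point from camera to world coordinates). Camera axes: x right, y down, z forward; pixel columns grow to the right and rows downward; lengths in m; the calibration is good to about 2 mm. A picture is of the moment at which its call begins: read the wrist's pose just before it. calibration takes no time and is no camera call; for the wrist camera it gives the pose at the moment of the call.
- env.job_done(): hands the job in; it is judged then, once.
Trained networks look in the newest picture that a camera, given by its name, has taken for a name from the list of things; names that differ only in an ending like _2 or _b are one class to them, and where a whole thing is asked for, a point or a joint stands for the part that bears it (a point fixed in the world has none). Each returns a list of dicts, best first, with "conf" (0 to 1); they miss things now and then, are a little off and sometimes report something else, mostly with a low value. They report only what shows in the picture. A call takes as long as a camera call. They do not tell look-alikes from the thing itself.
- vision.recognise(camera, thing): "xyz" ([x, y, z] in m, in the coordinates of the camera as it stood for that picture, good to about 4 mm: the middle of the surface that is visible of it).
- vision.cut_out(camera, thing): "region" (420x560 bool, what is visible of it).
The state is a dict: "t": time; "joint_pos": joint angles; "joint_vel": joint speeds; "tau": joint torques, N m; "eef_pos": TCP position; "orientation": TCP orientation; "wrist_force": force on the tool from outside, world axes, zero at the start; "wrist_torque": the same for the moment, N m; "grip_width": finger opening in m; "finger_force": force on a finger pad.
Only numpy, scipy, OpenCV 4.12 (cv2) and the standard library are available. Lean on these libraries where they do the work, as an engineer would, in place of code of your own. Each camera call takes 0.05 s, during which the arm holds its last target. There are 200 camera calls.

## Task

Roll the rolling pin along the slatted board, pushing lightly on its top with the fingertips, until it settles in the gap marked by the brass bridges; roll it, do not grip it, lift it or shove it from behind. Then swing the wooden keeper fully shut behind the pin so that it cannot roll back, and leave everything else on the worktop alone.

Things in the scene. Friction and masses are not known exactly. Their poses are not given: they have to be found in the camera images.
- pin: straight wooden rolling pin, a plain cylinder 60 mm in diameter, 180 mm long, 0.3 to 0.5 kg. Origin at its centre, own x along its length (own z is up at the start). It starts in the board's gap at y = -40 mm, two gaps short of the marked one. Soft wood: 18 N from the fingers dents it, so stay under 14 N; 5 to 10 N down on its top rolls it by friction. Fingertips on its upper half only.
- board: fixed slatted wooden bread board, 280 (own x) by 210 mm (own y), z up; origin: centre of its underside. Six slats along x, 10 mm wide, tops 22 mm above the worktop; five gaps 30 mm wide centred at y = -80, -40, 0, 40, 80 mm. In a gap the pin sits 4 mm lower than on a slat; past the middle of a slat it drops into the next gap (1.38 rad of turning a gap).
- mark (a point): middle of the marked gap (y = 40 mm on the board), at the height of the slat tops; axes as the board's. A small brass bridge with two studs lies across each end of this gap. The settled pin's centre is 26 mm above this point.
- keeper (a joint): wooden keeper arm on an upright pivot near the board's -x edge. At 0 rad it points to the board's -y, past the pin's end; it swings in, counter-clockwise from above, to its stop at 1.571 rad, pointing to the board's +x, 2 mm behind a pin in the marked gap. Starts at -0.25 to 0; stays where left (0.5 N at the knob moves it). 12 mm thick, 119 mm long from the pivot, top 47 mm above the worktop.
- keeper_knob (a point): top centre of the brass knob on the keeper arm: an upright round post 12 mm in diameter, 30 mm tall (from 47 to 77 mm above the worktop), 105 mm from the pivot.
- keeper_pivot (a point): the keeper's pivot axis, at the height of the arm's top (47 mm above the worktop); 125 mm towards -x and 38 mm towards -y from the mark.
- mug: white mug, 80 mm wide, 90 mm tall (bystander: leave it alone); origin at the centre of its underside
- jar: small glass spice jar, 48 mm wide, 90 mm tall (bystander: leave it alone); origin at the centre of its underside
- cutter: steel ring cutter, 68 mm wide, 40 mm tall (bystander: leave it alone); origin at the centre of its underside
- bowl: small white bowl, 84 mm wide, 45 mm tall (bystander: leave it alone); origin at the centre of its underside
- can: food can, 66 mm wide, 100 mm tall (bystander: leave it alone); origin at the centre of its underside
- spoon: wooden spoon, 260 mm long, lying along its own x; origin midway along it, on its underside (bystander: leave it alone)
- mill: dark wooden pepper mill, 52 mm wide, 145 mm tall (bystander: leave it alone); origin at the centre of its underside
Things that resemble listed ones, but are neither listed nor needed, are in the scene too. What is shaped like the pin but purple or red is not meant.

How it is judged:
By the outcome, as a careful person would: the job done as asked, in the order asked, and still so for the second after the job is handed in, with the robot touching nothing.
It also fails if it takes over 67 s, if anything falls off the work surface, if the arm or the gripper's body presses on something with over 40 N, if the wrist force passes 120 N, or if a joint passes its speed limit or range.

## Working session

There is one attempt and no reset: what is moved stays moved. The work goes in short steps, Python scripts to look and compute and a tool call to move; the robot and the scene stay as the last step left them, time stands still between calls to the robot, and variables do not carry over. Pictures are saved under pics/ and viewed, at most 11 in all, crops included, and the job is handed in when it is done.

Besides the shell and the picture viewer there is one more tool, called after "Call:" as name(argument=value, ...) on one line, values as JSON. carry_out: Moves the arm, as the interface text tells. Its arguments: {"type":"object","properties":{"targets":{"type":"array"},"squeeze":{"type":"number"}},"required":["targets"]}

```bash
mkdir -p pics; ls
cat > h.py <<'E'
import numpy as np, cv2
from station import env, vision
def cam(n):
    c=vision.calibration(n); f=210/np.tan(np.radians(c["vertical_fov"])/2)
    return f,c["cx"],c["cy"],np.array(c["world_from_camera"])
def proj(n,P):
    f,cx,cy,T=cam(n); P=np.atleast_2d(P); q=(P-T[:3,3])@T[:3,:3]
    return np.c_[cx+f*q[:,0]/q[:,2],cy+f*q[:,1]/q[:,2]]
def ray(n,uv,z):
    f,cx,cy,T=cam(n); uv=np.atleast_2d(uv).astype(float)
    d=np.c_[(uv[:,0]-cx)/f,(uv[:,1]-cy)/f,np.ones(len(uv))]@T[:3,:3].T
    return T[:3,3]+d*((z-T[2,3])/d[:,2])[:,None]
def rec(n,t):
    T=cam(n)[3]
    return [(round(r["conf"],2),np.round(T[:3,:3]@np.array(r["xyz"])+T[:3,3],4).tolist()) for r in vision.recognise(n,t)]
def save(n,name):
    im=vision.get_image(n); cv2.imwrite(f"pics/{name}.png",im[...,::-1]); return im
E
python3 - <<'E'
from h import *
a=save("top","top0"); b=save("side","side0")
cv2.imwrite("pics/both0.png",cv2.resize(np.vstack([a,b])[...,::-1],None,fx=.714,fy=.714))
for n in("top","side"):
    for t in("pin","board","keeper","keeper_knob","mill","mug","jar","can","bowl","cutter","spoon"): 
        r=rec(n,t); print(n,t,r[:3],[proj(n,x[1])[0].round().tolist() for x in r[:3]])
s=env.read_state();print(s["t"],s["eef_pos"],s["orientation"],s["wrist_force"],s["grip_width"])
E
```

```text
pics
top pin [(0.94, [0.3301, -0.2028, 0.0562]), (0.93, [0.4983, -0.4197, 0.0579]), (0.82, [0.544, -0.0081, 0.0749])] [[333.0, 298.0], [405.0, 238.0], [264.0, 224.0]]
top board [(0.55, [0.5182, 0.0484, 0.0221])] [[246.0, 236.0]]
top keeper [(0.49, [0.4295, -0.0357, 0.0461])] [[274.0, 264.0]]
top keeper_knob [(0.47, [0.427, -0.0342, 0.0458])] [[274.0, 265.0]]
top mill [(0.91, [0.6893, -0.1482, 0.1008]), (0.64, [0.4255, -0.0381, 0.0464])] [[311.0, 173.0], [275.0, 266.0]]
top mug [(0.94, [0.6127, 0.2469, 0.0389])] [[180.0, 206.0]]
top jar [(0.77, [0.5066, 0.2037, 0.0868]), (0.46, [0.4267, -0.036, 0.0487])] [[190.0, 238.0], [274.0, 265.0]]
top can [(0.72, [0.7167, 0.1254, 0.1002]), (0.58, [0.4255, -0.034, 0.0472])] [[217.0, 166.0], [273.0, 266.0]]
top bowl [(0.68, [0.7587, -0.0234, 0.0205]), (0.58, [0.4238, -0.0334, 0.0489]), (0.49, [0.6029, -0.2369, 0.0168])] [[269.0, 159.0], [273.0, 266.0], [339.0, 207.0]]
top cutter [(0.69, [0.5793, -0.1679, 0.0368])] [[317.0, 214.0]]
top spoon [(0.93, [0.6043, -0.2371, 0.0182])] [[340.0, 207.0]]
side pin [(0.91, [0.3221, -0.2149, 0.0522]), (0.89, [0.
[... 357 characters left out ...]
.1125, 0.0734])] [[232.0, 235.0], [268.0, 159.0]]
side mill [(0.79, [0.6858, -0.1625, 0.0633]), (0.4, [0.4239, -0.0468, 0.0481])] [[330.0, 205.0], [232.0, 234.0]]
side mug [(0.46, [0.4242, -0.0474, 0.0412])] [[232.0, 236.0]]
side jar [(0.88, [0.5057, 0.2023, 0.0581])] [[200.0, 177.0]]
side can [(0.67, [0.7113, 0.1114, 0.0692])] [[269.0, 160.0]]
side bowl [(0.55, [0.7594, -0.0156, 0.0347])] [[308.0, 179.0]]
side cutter [(0.87, [0.5756, -0.1649, 0.024])] [[304.0, 235.0]]
side spoon [(0.66, [0.5842, -0.2407, 0.0127])] [[327.0, 251.0]]
1.2 [0.19408536 0.59410828 0.24135654] [ 1.57221037e-01  9.87563438e-01  2.40558300e-05 -2.06027290e-05] [ 0.5897957  -0.63654946 -0.2329864 ] 0.08778191393214983
```

View pics/top0.png

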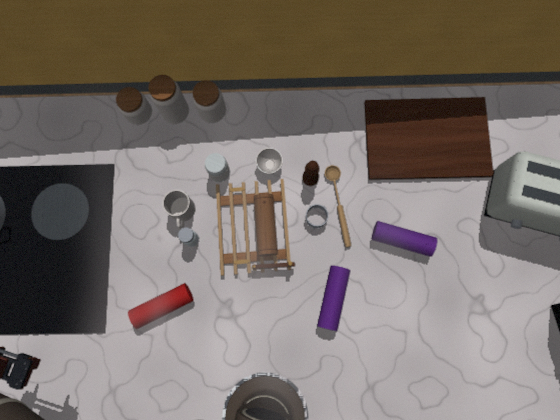

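View pics/side0.png

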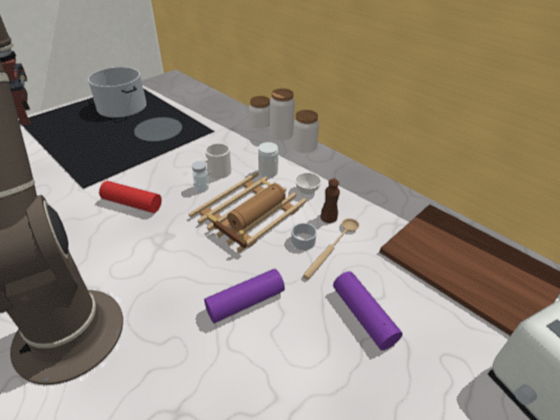

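The pin is the wooden one at (265,224) in the top view and (257,207) in the side view. The cylinders at (334,298) and (404,238) are purple and the one at (160,305) is red, so none of them is meant. The keeper lies at about (274,264). I'll confirm this in an enlarged crop.

Run:
```python
from h import *
a=cv2.imread("pics/top0.png")[170:290,200:320]
cv2.imwrite("pics/crop0.png",cv2.resize(a,(600,600),interpolation=cv2.INTER_CUBIC))
T=cam("top")[3];print(T.round(3)); print(cam("wrist")[3].round(3),cam("wrist")[0])
```

```text
[[-0.016 -0.981  0.196  0.3  ]
 [-1.     0.02   0.018 -0.071]
 [-0.021 -0.195 -0.981  1.4  ]
 [ 0.     0.     0.     1.   ]]
[[ 0.31   0.921  0.234  0.129]
 [ 0.951 -0.301 -0.076  0.615]
 [ 0.     0.246 -0.969  0.386]
 [ 0.     0.     0.     1.   ]] 293.3562276949598
```

View pics/crop0.png

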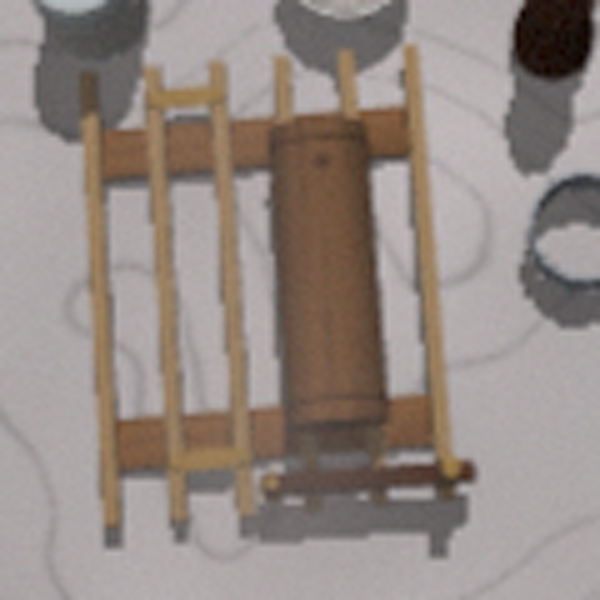

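The crop confirms it. The wooden pin sits between the 4th and 5th slats at crop (330,270), which is gap y=-40. The brass bridges at crop (187,98) and (210,458) span the 2nd gap from the left, which is y=+40. The keeper pivot is at (270,483) and its knob at (452,466).

```bash
cat >> h.py <<'E'
from scipy.spatial.transform import Rotation as Ro
def plan(pts, start=None, step=45., dturn=.14):
    """pts: list of (xyz, heading of tool y in rad, tool down). prints rows in tool mm/rad"""
    s=env.read_state(); 
    if start is None:
        p=np.array(s["eef_pos"]); R=Ro.from_quat(s["orientation"])
    else: p=np.array(start[0]);R=down(start[1])
    for q,h in pts:
        q=np.array(q);R1=down(h); w=(R.inv()*R1).as_rotvec()
        n=int(max(1,np.ceil(np.linalg.norm(q-p)*1e3/step),np.ceil(np.linalg.norm(w)/dturn)))
        for i in range(n):
            d=R.inv().apply((q-p)/n)*1e3
            print('{"tx":%.1f,"ty":%.1f,"tz":%.1f,"ax":%.3f,"ay":%.3f,"az":%.3f},'%(*d,*(w/n)))
            R=R*Ro.from_rotvec(w/n)
        p=q
def down(h):
    y=np.array([np.cos(h),np.sin(h),0]);z=np.array([0,0,-1.]);x=np.cross(y,z)
    return Ro.from_matrix(np.c_[x,y,z])
E
python3 - <<'E'
from h import *
uv=np.array([[90,75],[113,525],[411,47],[448,470]])/5+[200,170]
P=ray("top",uv,.022); print(P.round(3)); c=P.mean(0); 
d=P[0]-P[1];d2=P[2]-P[3]; h=np.arctan2(d[1]+d2[1],d[0]+d2[0]); print(c,h,np.linalg.norm(d),np.linalg.norm(d2))
print(ray("top",np.array([[270,483],[452,466]])/5+[200,170],.06))
plan([((.53,.02,.26),h)])
E
```

```text
[[ 0.679  0.134  0.022]
 [ 0.403  0.118  0.022]
 [ 0.693 -0.064  0.022]
 [ 0.432 -0.081  0.022]]
[0.5518024  0.02674885 0.022     ] 0.062144430840934885 0.2770126535680358 0.261610362350027
[[ 0.42261868  0.0220035   0.06      ]
 [ 0.43054667 -0.08340307  0.06      ]]
{"tx":-33.2,"ty":-29.4,"tz":-1.2,"ax":0.000,"ay":-0.000,"az":0.080},
{"tx":-35.4,"ty":-26.7,"tz":-1.2,"ax":0.000,"ay":-0.000,"az":0.080},
{"tx":-37.4,"ty":-23.8,"tz":-1.2,"ax":0.000,"ay":-0.000,"az":0.080},
{"tx":-39.2,"ty":-20.8,"tz":-1.2,"ax":0.000,"ay":-0.000,"az":0.080},
{"tx":-40.7,"ty":-17.6,"tz":-1.2,"ax":0.000,"ay":-0.000,"az":0.080},
{"tx":-42.0,"ty":-14.3,"tz":-1.2,"ax":0.000,"ay":-0.000,"az":0.080},
{"tx":-43.0,"ty":-10.9,"tz":-1.2,"ax":0.000,"ay":-0.000,"az":0.080},
{"tx":-43.7,"ty":-7.5,"tz":-1.2,"ax":0.000,"ay":-0.000,"az":0.080},
{"tx":-44.2,"ty":-4.0,"tz":-1.2,"ax":0.000,"ay":-0.000,"az":0.080},
{"tx":-44.3,"ty":-0.4,"tz":-1.2,"ax":0.000,"ay":-0.000,"az":0.080},
{"tx":-44.2,"ty":3.1,"tz":-1.2,"ax":0.000,"ay":-0.000,"az":0.080},
{"tx":-43.9,"ty":6.6,"tz":-1.2,"ax":0.000,"ay":-0.000,"az":0.080},
{"tx":-43.2,"ty":10.1,"tz":-1.2,"ax":0.000,"ay":-0.000,"az":0.080},
{"tx":-42.3,"ty":13.5,"tz":-1.2,"ax":0.000,"ay":-0.000,"az":0.080},
{"tx":-41.1,"ty":16.8,"tz":-1.2,"ax":0.000,"ay":-0.000,"az":0.080},
```

Call:
carry_out(targets=[{"tx": -33,"ty": -29,"tz": -2,"az": 0.08},{"tx": -35,"ty": -27,"tz": -2,"az": 0.08},{"tx": -37,"ty": -24,"tz": -2,"az": 0.08},{"tx": -39,"ty": -21,"tz": -2,"az": 0.08},{"tx": -41,"ty": -18,"tz": -2,"az": 0.08},{"tx": -42,"ty": -14,"tz": -2,"az": 0.08},{"tx": -43,"ty": -11,"tz": -2,"az": 0.08},{"tx": -44,"ty": -7.5,"tz": -2,"az": 0.08},{"tx": -44,"ty": -4,"tz": -2,"az": 0.08},{"tx": -44,"ty": 0,"tz": -2,"az": 0.08},{"tx": -44,"ty": 3,"tz": -2,"az": 0.08},{"tx": -44,"ty": 6.5,"tz": -2,"az": 0.08},{"tx": -43,"ty": 10,"tz": -2,"az": 0.08},{"tx": -42,"ty": 13.5,"tz": -2,"az": 0.08},{"tx": -41,"ty": 17,"tz": -2,"az": 0.08},{},{},{}])

```text
schema error: expected keys tx, ty, tz, ax, ay, az, claw
```

Run:
```python
from h import *
s=env.read_state();print(s["t"],s["eef_pos"],s["orientation"],s["wrist_force"],s["joint_pos"])
np.save("c1.npy",cam("wrist")[3])
a=save("wrist","w1")
for t in("pin","keeper","keeper_knob","board"):
    r=rec("wrist",t); print(t,r[:3],[proj("wrist",x[1])[0].round().tolist() for x in r[:3]])
cv2.imwrite("pics/w1b.png",cv2.resize(a[...,::-1],(800,600),interpolation=cv2.INTER_CUBIC))
```

```text
1.2 [0.19408536 0.59410828 0.24135654] [ 1.57221037e-01  9.87563438e-01  2.40558300e-05 -2.06027290e-05] [ 0.5897957  -0.63654946 -0.2329864 ] [-1.32321422  0.41109827 -0.01272929  1.59619476  0.00556356  1.13429047
 -0.08219077]
pin [] []
keeper [] []
keeper_knob [] []
board [] []
```

View pics/w1b.png

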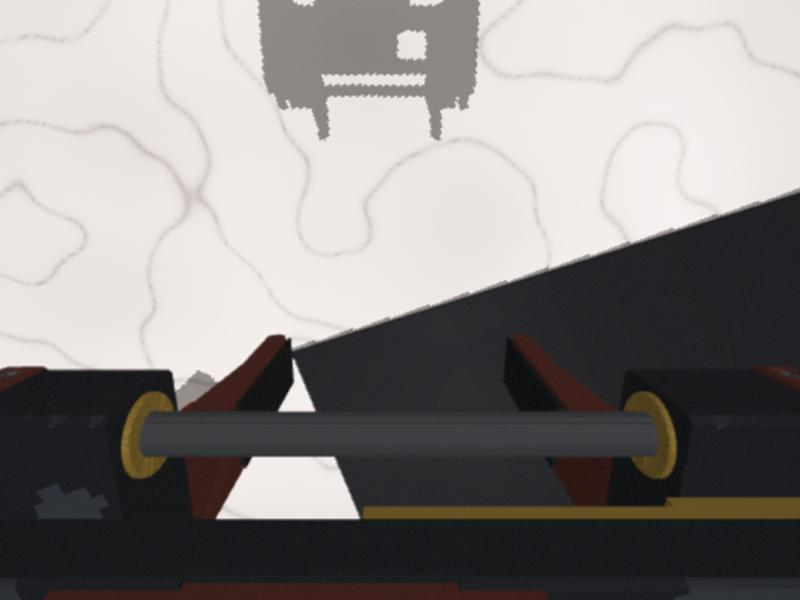

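The move was refused because every key is required, so the arm hasn't moved. The picture shows only bare worktop, with the fingers in its lower third.

Call:
carry_out(targets=[{"tx": -37,"ty": -29,"tz": -4,"ax": 0,"ay": 0,"az": 0.08,"claw": -1},{"tx": -39,"ty": -27,"tz": -4,"ax": 0,"ay": 0,"az": 0.08,"claw": -1},{"tx": -41,"ty": -24,"tz": -4,"ax": 0,"ay": 0,"az": 0.08,"claw": -1},{"tx": -43,"ty": -21,"tz": -4,"ax": 0,"ay": 0,"az": 0.08,"claw": -1},{"tx": -45,"ty": -18,"tz": -4,"ax": 0,"ay": 0,"az": 0.08,"claw": -1},{"tx": -46,"ty": -14,"tz": -4,"ax": 0,"ay": 0,"az": 0.08,"claw": -1},{"tx": -47,"ty": -11,"tz": -4,"ax": 0,"ay": 0,"az": 0.08,"claw": -1},{"tx": -48,"ty": -7.5,"tz": -4,"ax": 0,"ay": 0,"az": 0.08,"claw": -1},{"tx": -48,"ty": -4,"tz": -4,"ax": 0,"ay": 0,"az": 0.08,"claw": -1},{"tx": -48,"ty": 0,"tz": -4,"ax": 0,"ay": 0,"az": 0.08,"claw": -1},{"tx": -48,"ty": 3,"tz": -4,"ax": 0,"ay": 0,"az": 0.08,"claw": -1},{"tx": -48,"ty": 6.5,"tz": -4,"ax": 0,"ay": 0,"az": 0.08,"claw": -1},{"tx": -47,"ty": 10,"tz": -4,"ax": 0,"ay": 0,"az": 0.08,"claw": -1},{"tx": -46,"ty": 13.5,"tz": -4,"ax": 0,"ay": 0,"az": 0.08,"claw": -1},{"tx": -45,"ty": 17,"tz": -4,"ax": 0,"ay": 0,"az": 0.08,"claw": -1},{"tx": 0,"ty": 0,"tz": 0,"ax": 0,"ay": 0,"az": 0,"claw": -1},{"tx": 0,"ty": 0,"tz": 0,"ax": 0,"ay": 0,"az": 0,"claw": -1}])

```text
t: 3.15
eef_pos: [0.5634, -0.0249, 0.3012]
orientation: [0.688, 0.726, -0.0, 0.0]
wrist_force: [0.7, 0.1, -0.1]
grip_width: 0.0877
finger_force: 0.0
```

Run:
```python
from h import *
s=env.read_state();print(s["t"],s["eef_pos"],s["orientation"],s["wrist_force"],s["joint_pos"])
np.save("c1.npy",cam("wrist")[3])
a=save("wrist","w1")
for t in("pin","keeper","keeper_knob","board"):
    r=rec("wrist",t); print(t,r[:3],[proj("wrist",x[1])[0].round().tolist() for x in r[:3]])
cv2.imwrite("pics/w1b.png",cv2.resize(a[...,::-1],(800,600),interpolation=cv2.INTER_CUBIC))
```

```text
3.15 [ 0.563399   -0.02485255  0.30120616] [ 6.88206747e-01  7.25514609e-01 -1.58194314e-04  8.45610067e-06] [ 0.7181872   0.14539215 -0.09956775] [-0.49667535  0.28019385  0.57722475  1.69523606 -0.16147152  1.21422964
  0.17210184]
pin [(0.9, [0.5529, -0.0046, 0.0745]), (0.54, [0.3402, -0.1784, 0.0315]), (0.54, [0.519, 0.1998, 0.0271])] [[273.0, 175.0], [130.0, 276.0], [255.0, 6.0]]
keeper [(0.85, [0.4277, -0.0295, 0.0465])] [[181.0, 186.0]]
keeper_knob [(0.75, [0.4264, -0.0316, 0.0478])] [[180.0, 187.0]]
board [(0.9, [0.5319, 0.0611, 0.024])] [[261.0, 122.0]]
```

View pics/w1b.png

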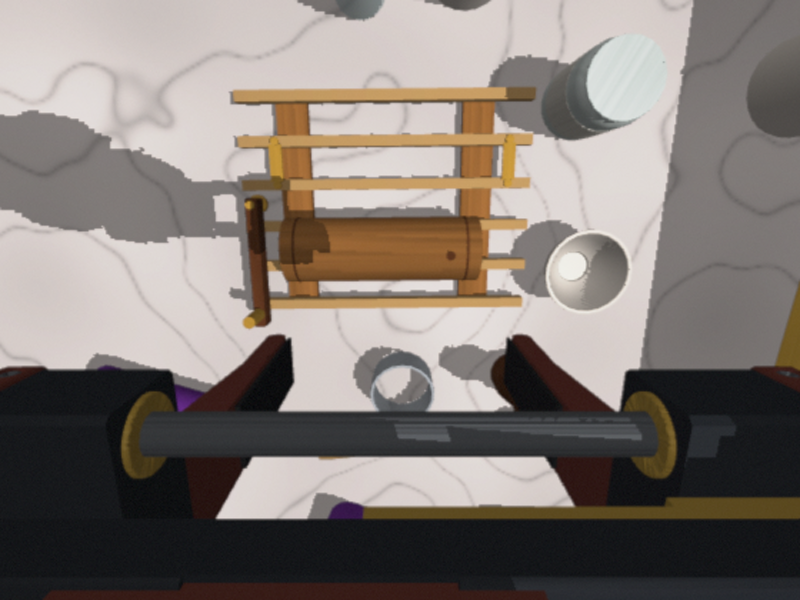

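Run:
```python
from h import *
from scipy.optimize import least_squares
uv=np.array([[233,97],[535,94],[237,142],[532,139],[245,185],[530,183],[526,224],[525,264],[521,300]])/1.42857
B=np.array([[-140,100],[140,100],[-140,60],[140,60],[-140,20],[140,20],[140,-20],[140,-60],[140,-100]])/1e3
P=ray("wrist",uv,.022)[:,:2]
def T(p,b): c,s=np.cos(p[2]),np.sin(p[2]); return np.array(p[:2])+b@np.array([[c,s],[-s,c]])
r=least_squares(lambda p:(T(p,B)-P).ravel(),[.54,.03,.06]); p=r.x
print(p,(r.fun.reshape(-1,2)*1e3).round(1).tolist()); np.save("board.npy",p)
pin=T(p,np.array([[0,-.04]]));mark=T(p,np.array([[0,.04]]));piv=T(p,np.array([[-.125,.002]]))
print("pin exp",pin,"mark",mark,"piv",piv)
# independent
print("piv img",ray("wrist",np.array([[256,204]])/1.42857,.05),"knob img",ray("wrist",np.array([[250,321]])/1.42857,.077))
print("pin edges", ray("wrist",np.array([[381,217],[381,282]])/1.42857,.055), "ends top",ray("wrist",np.array([[293,245],[483,243]])/1.42857,.075))
```

```text
[0.54670818 0.03334142 0.06865842] [[0.6, 0.6], [0.0, 0.9], [1.1, -0.0], [0.2, 0.2], [-2.5, -0.7], [-0.6, 0.5], [0.8, 0.0], [-0.8, 0.2], [1.1, -1.7]]
pin exp [[ 0.54945236 -0.00656434]] mark [[0.543964   0.07324718]] piv [[0.42186548 0.02676114]]
piv img [[0.42767817 0.02805587 0.05      ]] knob img [[ 0.42843659 -0.07641412  0.077     ]]
pin edges [[ 0.54341138  0.02326924  0.055     ]
 [ 0.54633279 -0.037469    0.055     ]] ends top [[ 0.46767747 -0.00442711  0.075     ]
 [ 0.63513101  0.00708683  0.075     ]]
```

The pin (wood, wrist pixel ≈(381,249)) is at (0.549,-0.007). The mark is at (0.544,0.073) and the board heading is 0.069 rad. The keeper knob at px (250,321) is at (0.428,-0.077). Next I go down to just above the pin, slightly behind its top, with the fingers open and spread along the pin.

Call:
carry_out(targets=[{"tx": 2,"ty": -3,"tz": 35,"ax": 0,"ay": 0,"az": -0.015,"claw": -1},{"tx": 2,"ty": -3,"tz": 40,"ax": 0,"ay": 0,"az": 0,"claw": -1},{"tx": 2,"ty": -3,"tz": 40,"ax": 0,"ay": 0,"az": 0,"claw": -1},{"tx": 1,"ty": -3,"tz": 40,"ax": 0,"ay": 0,"az": 0,"claw": -1},{"tx": 0,"ty": 0,"tz": 25,"ax": 0,"ay": 0,"az": 0,"claw": -1},{"tx": 0,"ty": 0,"tz": 14,"ax": 0,"ay": 0,"az": 0,"claw": -1},{"tx": 0,"ty": 0,"tz": 0,"ax": 0,"ay": 0,"az": 0,"claw": -1},{"tx": 0,"ty": 0,"tz": 0,"ax": 0,"ay": 0,"az": 0,"claw": -1}])

```text
t: 4.2
eef_pos: [0.5516, -0.0173, 0.1083]
orientation: [0.682, 0.732, 0.0, 0.0]
wrist_force: [0.1, -0.7, 0.2]
grip_width: 0.0876
finger_force: 0.0
```

Call:
carry_out(targets=[{"tx": 0,"ty": 0,"tz": 5,"ax": 0,"ay": 0,"az": 0,"claw": -1},{"tx": 0,"ty": 0,"tz": 3,"ax": 0,"ay": 0,"az": 0,"claw": -1},{"tx": 0,"ty": 0,"tz": 1,"ax": 0,"ay": 0,"az": 0,"claw": -1},{"tx": 0,"ty": 0,"tz": 1,"ax": 0,"ay": 0,"az": 0,"claw": -1},{"tx": 0,"ty": 0,"tz": 0,"ax": 0,"ay": 0,"az": 0,"claw": -1},{"tx": 0,"ty": 0,"tz": 0,"ax": 0,"ay": 0,"az": 0,"claw": -1}])

```text
t: 4.8
eef_pos: [0.5509, -0.0176, 0.0974]
orientation: [0.682, 0.731, 0.0, 0.0]
wrist_force: [0.0, 0.0, -0.2]
grip_width: 0.088
finger_force: 0.0
```

Call:
carry_out(targets=[{"tx": 0,"ty": 0,"tz": 1,"ax": 0,"ay": 0,"az": 0,"claw": -1},{"tx": 0,"ty": 0,"tz": 0,"ax": 0,"ay": 0,"az": 0,"claw": -1}])

```text
t: 5.0
eef_pos: [0.551, -0.0176, 0.0968]
orientation: [0.682, 0.731, 0.0, 0.0]
wrist_force: [-1.8, 0.4, 6.0]
grip_width: 0.0877
finger_force: 2.5
```

Contact made at 6 N. Now the rolling: the finger follows the pin's climbing profile, checked in short stretches.

Call:
carry_out(targets=[{"tx": 2.5,"ty": 0,"tz": -0.4,"ax": 0,"ay": 0,"az": 0,"claw": -1},{"tx": 2.5,"ty": 0,"tz": -0.6,"ax": 0,"ay": 0,"az": 0,"claw": -1}])

```text
t: 5.2
eef_pos: [0.5508, -0.0133, 0.0978]
orientation: [0.682, 0.731, -0.0, 0.001]
wrist_force: [-0.9, -3.6, 5.4]
grip_width: 0.0878
finger_force: 2.8
```

Call:
carry_out(targets=[{"tx": 2.5,"ty": 0,"tz": -0.4,"ax": 0,"ay": 0,"az": 0,"claw": -1},{"tx": 2.5,"ty": 0,"tz": -0.4,"ax": 0,"ay": 0,"az": 0,"claw": -1}])

```text
t: 5.4
eef_pos: [0.5505, -0.0083, 0.0988]
orientation: [0.682, 0.731, 0.0, 0.001]
wrist_force: [-2.0, -2.8, 8.6]
grip_width: 0.0875
finger_force: 4.0
```

Call:
carry_out(targets=[{"tx": 2.5,"ty": 0,"tz": -0.5,"ax": 0,"ay": 0,"az": 0,"claw": -1},{"tx": 2.5,"ty": 0,"tz": -0.4,"ax": 0,"ay": 0,"az": 0,"claw": -1},{"tx": 2.5,"ty": 0,"tz": -0.3,"ax": 0,"ay": 0,"az": 0,"claw": -1},{"tx": 2.5,"ty": 0,"tz": -0.3,"ax": 0,"ay": 0,"az": 0,"claw": -1}])

```text
t: 5.8
eef_pos: [0.5498, 0.0022, 0.1003]
orientation: [0.682, 0.731, 0.0, 0.0]
wrist_force: [-1.1, -1.3, 7.4]
grip_width: 0.0881
finger_force: 3.5
```

Call:
carry_out(targets=[{"tx": 2.5,"ty": 0,"tz": -0.2,"ax": 0,"ay": 0,"az": 0,"claw": -1},{"tx": 2.5,"ty": 0,"tz": -0.15,"ax": 0,"ay": 0,"az": 0,"claw": -1},{"tx": 2.5,"ty": 0,"tz": -0.1,"ax": 0,"ay": 0,"az": 0,"claw": -1},{"tx": 2.5,"ty": 0,"tz": 0,"ax": 0,"ay": 0,"az": 0,"claw": -1},{"tx": 2.5,"ty": 0,"tz": 0,"ax": 0,"ay": 0,"az": 0,"claw": -1}])

```text
t: 6.3
eef_pos: [0.549, 0.0151, 0.1008]
orientation: [0.682, 0.731, 0.0, 0.0]
wrist_force: [-1.1, 0.9, 7.8]
grip_width: 0.0878
finger_force: 3.9
```

Call:
carry_out(targets=[{"tx": 2.5,"ty": 0,"tz": 0,"ax": 0,"ay": 0,"az": 0,"claw": -1},{"tx": 2.5,"ty": 0,"tz": 0,"ax": 0,"ay": 0,"az": 0,"claw": -1},{"tx": 2.5,"ty": 0,"tz": 0,"ax": 0,"ay": 0,"az": 0,"claw": -1},{"tx": 2.5,"ty": 0,"tz": 0,"ax": 0,"ay": 0,"az": 0,"claw": -1},{"tx": 2.5,"ty": 0,"tz": 0.1,"ax": 0,"ay": 0,"az": 0,"claw": -1}])

```text
t: 6.8
eef_pos: [0.5481, 0.0277, 0.1002]
orientation: [0.682, 0.731, 0.0, 0.0]
wrist_force: [1.0, -0.3, 3.6]
grip_width: 0.0876
finger_force: 1.7
```

Call:
carry_out(targets=[{"tx": 2.5,"ty": 0,"tz": 0.5,"ax": 0,"ay": 0,"az": 0,"claw": -1},{"tx": 2.5,"ty": 0,"tz": 0.5,"ax": 0,"ay": 0,"az": 0,"claw": -1},{"tx": 2.5,"ty": 0,"tz": 0.4,"ax": 0,"ay": 0,"az": 0,"claw": -1}])

```text
t: 7.1
eef_pos: [0.5476, 0.0353, 0.0989]
orientation: [0.682, 0.731, 0.0, 0.0]
wrist_force: [0.2, 0.6, 6.0]
grip_width: 0.0881
finger_force: 2.8
```

Call:
carry_out(targets=[{"tx": 2.5,"ty": 0,"tz": 0.6,"ax": 0,"ay": 0,"az": 0,"claw": -1},{"tx": 2.5,"ty": 0,"tz": 0.7,"ax": 0,"ay": 0,"az": 0,"claw": -1},{"tx": 2.5,"ty": 0,"tz": 0.8,"ax": 0,"ay": 0,"az": 0,"claw": -1}])

```text
t: 7.4
eef_pos: [0.5471, 0.0432, 0.0968]
orientation: [0.682, 0.732, 0.001, 0.0]
wrist_force: [0.7, 1.9, 5.4]
grip_width: 0.0879
finger_force: 2.6
```

Call:
carry_out(targets=[{"tx": 2,"ty": 0,"tz": -3,"ax": 0,"ay": 0,"az": 0,"claw": -1},{"tx": 2,"ty": 0,"tz": -10,"ax": 0,"ay": 0,"az": 0,"claw": -1},{"tx": 0,"ty": 0,"tz": -30,"ax": 0,"ay": 0,"az": 0,"claw": -1},{"tx": -15,"ty": 0,"tz": -40,"ax": 0,"ay": 0,"az": 0,"claw": -1},{"tx": -35,"ty": 0,"tz": -40,"ax": 0,"ay": 0,"az": 0,"claw": -1},{"tx": -30,"ty": 0,"tz": -30,"ax": 0,"ay": 0,"az": 0,"claw": -1},{"tx": 0,"ty": 0,"tz": 0,"ax": 0,"ay": 0,"az": 0,"claw": -1},{"tx": 0,"ty": 0,"tz": 0,"ax": 0,"ay": 0,"az": 0,"claw": -1}])

```text
t: 8.2
eef_pos: [0.5517, -0.032, 0.2479]
orientation: [0.683, 0.731, 0.001, 0.0]
wrist_force: [-0.5, 0.8, -0.0]
grip_width: 0.0876
finger_force: 0.0
```

Run:
```python
from h import *
s=env.read_state();print(s["t"],s["eef_pos"],s["wrist_force"])
a=save("wrist","w2"); 
P=[(1-.0,)]
print(rec("wrist","pin")[:2])
m=vision.cut_out("wrist","pin")[0]["region"].astype(np.uint8)
c=max(cv2.findContours(m,0,2)[0],key=cv2.contourArea); (u,v),wh,an=cv2.minAreaRect(c)
box=cv2.boxPoints(((u,v),wh,an)); print(box.tolist(),ray("wrist",box,.055).round(4).tolist())
p=np.load("board.npy");cs,sn=np.cos(p[2]),np.sin(p[2])
w=ray("wrist",[[u,v]],.055)[0,:2]-p[:2]; print("pin centre in board",w@[cs,sn],w@[-sn,cs])
cv2.imwrite("pics/w2b.png",a[...,::-1])
```

```text
8.2 [ 0.55173702 -0.03204069  0.24792521] [-0.50740476  0.77594462 -0.00920115]
[(0.61, [0.4059, -0.2397, 0.0301]), (0.57, [0.5475, 0.0319, 0.0732])]
[[189.0, 110.0], [361.0, 110.0], [361.0, 166.0], [189.0, 166.0]] [[0.4455, 0.0567, 0.055], [0.6319, 0.0701, 0.055], [0.6404, 0.0101, 0.055], [0.4453, -0.004, 0.055]]
pin centre in board -0.005889744788332376 0.0009563409903199728
```

View pics/w2b.png

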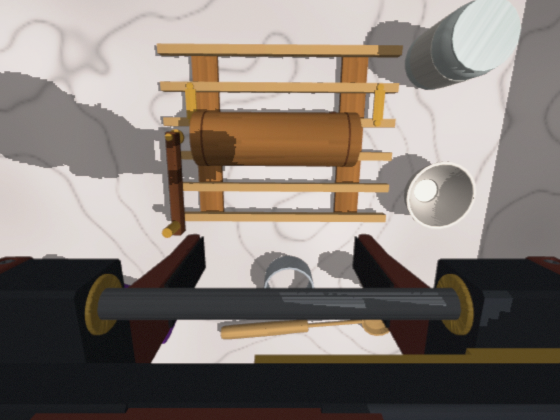

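The pin now sits in the middle gap (wrist px ≈(275,138)), parallel to the slats, and nothing else has moved. I'll do the second stroke the same way.

Call:
carry_out(targets=[{"tx": 20,"ty": -2,"tz": 20,"ax": 0,"ay": 0,"az": 0,"claw": -1},{"tx": 25,"ty": -1.5,"tz": 40,"ax": 0,"ay": 0,"az": 0,"claw": -1},{"tx": 9.5,"ty": 0,"tz": 40,"ax": 0,"ay": 0,"az": 0,"claw": -1},{"tx": 0,"ty": 0,"tz": 30,"ax": 0,"ay": 0,"az": 0,"claw": -1},{"tx": 0,"ty": 0,"tz": 14,"ax": 0,"ay": 0,"az": 0,"claw": -1},{"tx": 0,"ty": 0,"tz": 4,"ax": 0,"ay": 0,"az": 0,"claw": -1},{"tx": 0,"ty": 0,"tz": 0,"ax": 0,"ay": 0,"az": 0,"claw": -1},{"tx": 0,"ty": 0,"tz": 0,"ax": 0,"ay": 0,"az": 0,"claw": -1}])

```text
t: 9.15
eef_pos: [0.5454, 0.0224, 0.1003]
orientation: [0.682, 0.731, 0.001, 0.001]
wrist_force: [0.1, 0.7, -0.4]
grip_width: 0.0879
finger_force: 0.0
```

Call:
carry_out(targets=[{"tx": 0,"ty": 0,"tz": 2.5,"ax": 0,"ay": 0,"az": 0,"claw": -1},{"tx": 0,"ty": 0,"tz": 0.7,"ax": 0,"ay": 0,"az": 0,"claw": -1},{"tx": 0,"ty": 0,"tz": 0,"ax": 0,"ay": 0,"az": 0,"claw": -1},{"tx": 0,"ty": 0,"tz": 0,"ax": 0,"ay": 0,"az": 0,"claw": -1}])

```text
t: 9.55
eef_pos: [0.5452, 0.0227, 0.0968]
orientation: [0.682, 0.731, 0.001, 0.0]
wrist_force: [-0.0, -0.7, 5.9]
grip_width: 0.0879
finger_force: 3.0
```

Call:
carry_out(targets=[{"tx": 2.5,"ty": 0,"tz": -0.4,"ax": 0,"ay": 0,"az": 0,"claw": -1},{"tx": 2.5,"ty": 0,"tz": -0.6,"ax": 0,"ay": 0,"az": 0,"claw": -1},{"tx": 2.5,"ty": 0,"tz": -0.4,"ax": 0,"ay": 0,"az": 0,"claw": -1},{"tx": 2.5,"ty": 0,"tz": -0.45,"ax": 0,"ay": 0,"az": 0,"claw": -1}])

```text
t: 9.95
eef_pos: [0.5446, 0.0319, 0.0988]
orientation: [0.682, 0.731, 0.0, 0.001]
wrist_force: [-0.1, -3.0, 8.0]
grip_width: 0.088
finger_force: 4.1
```

Call:
carry_out(targets=[{"tx": 2.5,"ty": 0,"tz": -0.5,"ax": 0,"ay": 0,"az": 0,"claw": -1},{"tx": 2.5,"ty": 0,"tz": -0.4,"ax": 0,"ay": 0,"az": 0,"claw": -1},{"tx": 2.5,"ty": 0,"tz": -0.3,"ax": 0,"ay": 0,"az": 0,"claw": -1},{"tx": 2.5,"ty": 0,"tz": -0.3,"ax": 0,"ay": 0,"az": 0,"claw": -1},{"tx": 2.5,"ty": 0,"tz": -0.2,"ax": 0,"ay": 0,"az": 0,"claw": -1},{"tx": 2.5,"ty": 0,"tz": -0.15,"ax": 0,"ay": 0,"az": 0,"claw": -1},{"tx": 2.5,"ty": 0,"tz": -0.1,"ax": 0,"ay": 0,"az": 0,"claw": -1}])

```text
t: 10.65
eef_pos: [0.5435, 0.05, 0.1007]
orientation: [0.682, 0.731, 0.001, 0.001]
wrist_force: [0.3, -0.5, 8.4]
grip_width: 0.0878
finger_force: 4.2
```

Call:
carry_out(targets=[{"tx": 2.5,"ty": 0,"tz": 0,"ax": 0,"ay": 0,"az": 0,"claw": -1},{"tx": 2.5,"ty": 0,"tz": 0,"ax": 0,"ay": 0,"az": 0,"claw": -1},{"tx": 2.5,"ty": 0,"tz": 0,"ax": 0,"ay": 0,"az": 0,"claw": -1},{"tx": 2.5,"ty": 0,"tz": 0,"ax": 0,"ay": 0,"az": 0,"claw": -1},{"tx": 2.5,"ty": 0,"tz": 0,"ax": 0,"ay": 0,"az": 0,"claw": -1}])

```text
t: 11.15
eef_pos: [0.5426, 0.0629, 0.1005]
orientation: [0.682, 0.731, 0.001, 0.001]
wrist_force: [2.0, 1.5, 5.1]
grip_width: 0.0879
finger_force: 2.2
```

Call:
carry_out(targets=[{"tx": 2.5,"ty": 0,"tz": 0.3,"ax": 0,"ay": 0,"az": 0,"claw": -1},{"tx": 2.5,"ty": 0,"tz": 0.4,"ax": 0,"ay": 0,"az": 0,"claw": -1},{"tx": 2.5,"ty": 0,"tz": 0.4,"ax": 0,"ay": 0,"az": 0,"claw": -1}])

```text
t: 11.45
eef_pos: [0.5421, 0.0707, 0.0995]
orientation: [0.682, 0.731, 0.001, 0.0]
wrist_force: [0.5, 0.8, 6.6]
grip_width: 0.0876
finger_force: 3.7
```

Call:
carry_out(targets=[{"tx": 2.5,"ty": 0,"tz": 0.4,"ax": 0,"ay": 0,"az": 0,"claw": -1},{"tx": 2.5,"ty": 0,"tz": 0.5,"ax": 0,"ay": 0,"az": 0,"claw": -1},{"tx": 2.5,"ty": 0,"tz": 0.6,"ax": 0,"ay": 0,"az": 0,"claw": -1},{"tx": 2.5,"ty": 0,"tz": 0.7,"ax": 0,"ay": 0,"az": 0,"claw": -1}])

```text
t: 11.85
eef_pos: [0.5414, 0.081, 0.0972]
orientation: [0.682, 0.732, 0.001, 0.0]
wrist_force: [0.3, 1.8, 5.8]
grip_width: 0.0879
finger_force: 3.0
```

Past the slat, as in the first stroke (s≈58 mm). Lift off, retreat and check.

Call:
carry_out(targets=[{"tx": 2,"ty": 0,"tz": -3,"ax": 0,"ay": 0,"az": 0,"claw": -1},{"tx": 2,"ty": 0,"tz": -10,"ax": 0,"ay": 0,"az": 0,"claw": -1},{"tx": 0,"ty": 0,"tz": -30,"ax": 0,"ay": 0,"az": 0,"claw": -1},{"tx": -15,"ty": 0,"tz": -40,"ax": 0,"ay": 0,"az": 0,"claw": -1},{"tx": -35,"ty": 0,"tz": -40,"ax": 0,"ay": 0,"az": 0,"claw": 1},{"tx": -40,"ty": 0,"tz": -30,"ax": 0,"ay": 0,"az": 0,"claw": 1},{"tx": -35,"ty": -30,"tz": 0,"ax": 0,"ay": 0,"az": 0,"claw": 1},{"tx": 0,"ty": -30,"tz": 0,"ax": 0,"ay": 0,"az": 0,"claw": 1},{"tx": 0,"ty": 0,"tz": 0,"ax": 0,"ay": 0,"az": 0,"claw": 1},{"tx": 0,"ty": 0,"tz": 0,"ax": 0,"ay": 0,"az": 0,"claw": 1},{"tx": 0,"ty": 0,"tz": 0,"ax": 0,"ay": 0,"az": 0,"claw": 1}])

```text
t: 12.95
eef_pos: [0.4897, -0.0421, 0.2474]
orientation: [0.682, 0.732, 0.0, 0.0]
wrist_force: [0.4, -0.4, 0.5]
grip_width: 0.0351
finger_force: 0.0
```

Run:
```python
from h import *
s=env.read_state();print(s["t"],s["eef_pos"],s["orientation"],s["wrist_force"],s["grip_width"])
a=save("wrist","w3"); print(rec("wrist","pin")[:2])
cv2.imwrite("pics/w3b.png",cv2.resize(a[...,::-1],(800,600),interpolation=cv2.INTER_CUBIC))
p=np.load("board.npy");cs,sn=np.cos(p[2]),np.sin(p[2])
for x in rec("wrist","pin")[:2]:
    w=np.array(x[1][:2])-p[:2]; print(w@[cs,sn],w@[-sn,cs])
```

```text
12.95 [ 0.48966222 -0.04212547  0.24736512] [6.81501813e-01 7.31816346e-01 2.65915892e-04 2.12838976e-04] [ 0.41781073 -0.43384422  0.5275252 ] 0.035140685557373874
[(0.9, [0.5449, 0.0689, 0.0748]), (0.86, [0.2556, -0.1595, 0.0466])]
0.0005289339401506566 0.03550594833239002
-0.3037587230986048 -0.17250864676580183
```

View pics/w3b.png

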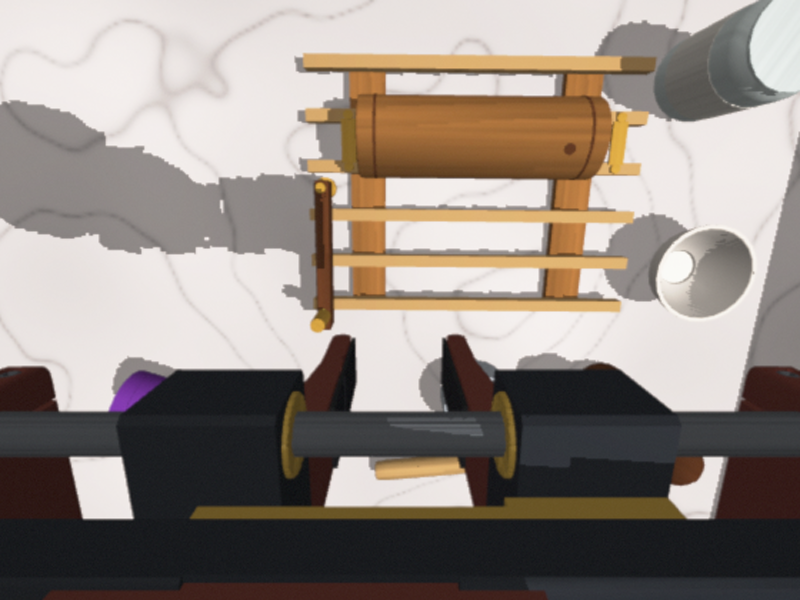

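The pin is settled in the marked gap between the brass bridges, spanning px 350–612 at row ~136. The keeper pivot is at (322,185) and the knob top at (318,325). Next I plan the push on the knob.

```bash
cat > k.py <<'E'
from h import *
p=np.load("board.npy");h0=p[2];cs,sn=np.cos(h0),np.sin(h0)
piv=p[:2]+np.array([[cs,-sn],[sn,cs]])@[-.125,.002]
def fin(th,gap,z,dr=0.):
    a=h0-np.pi/2+th; t=h0+th
    q=piv+(.105+dr)*np.array([np.cos(a),np.sin(a)])-gap*np.array([np.cos(t),np.sin(t)])
    return (q[0],q[1],z),t
E
python3 - <<'E'
from k import *
s=env.read_state()
k=ray("wrist",np.array([[318,325]])/1.42857,.077)[0,:2];kb=ray("wrist",np.array([[323,311]])/1.42857,.047)[0,:2]
v=ray("wrist",np.array([[322,186]])/1.42857,.050)[0,:2]
print("piv model",piv,"img",v,"knob",k,kb,"r",np.linalg.norm(k-piv))
d=k-piv; th=np.arctan2(d[1],d[0])-h0+np.pi/2; print("th0",th)
d=kb-v; print("th0 img",np.arctan2(d[1],d[0])-h0+np.pi/2)
f=fin(th,.030,.16);print(f); plan([f,fin(th,.030,.074)])
E
```

```text
piv model [0.42186548 0.02676114] img [0.4234432  0.02598549] knob [ 0.4278878  -0.07988968] [ 0.42651307 -0.07705451] r 0.10682071893164259
th0 -0.012250705336314782
th0 img -0.03887421926034196
((np.float64(0.3978328636146014), np.float64(-0.07976318755527106), 0.16), np.float64(0.05640771772878253))
{"tx":-10.3,"ty":-31.4,"tz":29.0,"ax":-0.000,"ay":0.000,"az":0.005},
{"tx":-10.4,"ty":-31.3,"tz":29.0,"ax":-0.000,"ay":0.000,"az":0.005},
{"tx":-10.6,"ty":-31.3,"tz":29.0,"ax":-0.000,"ay":0.000,"az":0.005},
{"tx":-0.0,"ty":-0.0,"tz":43.0,"ax":0.000,"ay":-0.000,"az":0.000},
{"tx":-0.0,"ty":-0.0,"tz":43.0,"ax":0.000,"ay":-0.000,"az":0.000},
```

Call:
carry_out(targets=[{"tx": -10,"ty": -31,"tz": 29,"ax": 0,"ay": 0,"az": 0,"claw": 1},{"tx": -10.5,"ty": -31,"tz": 29,"ax": 0,"ay": 0,"az": 0,"claw": 1},{"tx": -10.5,"ty": -32,"tz": 29,"ax": 0,"ay": 0,"az": 0.012,"claw": 1},{"tx": 0,"ty": 0,"tz": 0,"ax": 0,"ay": 0,"az": 0,"claw": 1},{"tx": 0,"ty": 0,"tz": 35,"ax": 0,"ay": 0,"az": 0,"claw": 1},{"tx": 0,"ty": 0,"tz": 35,"ax": 0,"ay": 0,"az": 0,"claw": 1},{"tx": 0,"ty": 0,"tz": 16,"ax": 0,"ay": 0,"az": 0,"claw": 1},{"tx": 0,"ty": 0,"tz": 0,"ax": 0,"ay": 0,"az": 0,"claw": 1},{"tx": 0,"ty": 0,"tz": 0,"ax": 0,"ay": 0,"az": 0,"claw": 1},{"tx": 0,"ty": 0,"tz": 0,"ax": 0,"ay": 0,"az": 0,"claw": 1}])

```text
t: 14.1
eef_pos: [0.3985, -0.0803, 0.075]
orientation: [0.686, 0.727, 0.001, 0.001]
wrist_force: [-0.2, -0.8, 0.7]
grip_width: 0.0005
finger_force: 0.0
```

Run:
```python
from k import *
s=env.read_state();print(s["t"],s["eef_pos"],s["orientation"],s["wrist_force"],s["grip_width"],s["joint_pos"])
a=save("wrist","w4"); b=save("side","s4")
cv2.imwrite("pics/c4.png",np.hstack([cv2.resize(a[...,::-1],(400,300)),cv2.resize(b[150:300,150:350,::-1],(400,300))]))
plan([fin(0,.021,.074)]); print()
plan([fin(t,.0195,.074) for t in np.linspace(.12,1.44,12)],start=fin(0,.021,.074))
```

```text
14.1 [ 0.39852004 -0.0803402   0.07498692] [6.86209881e-01 7.27403062e-01 6.04961527e-04 6.46677025e-04] [-0.21586122 -0.8089024   0.68808961] 0.0005304598955251362 [-0.38944933  0.32974828  0.56008729  2.29525637 -0.31695266  0.58563761
  0.47080985]
{"tx":0.2,"ty":9.8,"tz":1.0,"ax":0.002,"ay":-0.000,"az":-0.010},

{"tx":-1.6,"ty":14.2,"tz":0.0,"ax":0.000,"ay":0.000,"az":-0.120},
{"tx":-1.6,"ty":12.7,"tz":0.0,"ax":0.000,"ay":0.000,"az":-0.120},
{"tx":-1.6,"ty":12.7,"tz":0.0,"ax":0.000,"ay":0.000,"az":-0.120},
{"tx":-1.6,"ty":12.7,"tz":0.0,"ax":0.000,"ay":0.000,"az":-0.120},
{"tx":-1.6,"ty":12.7,"tz":0.0,"ax":0.000,"ay":0.000,"az":-0.120},
{"tx":-1.6,"ty":12.7,"tz":0.0,"ax":0.000,"ay":0.000,"az":-0.120},
{"tx":-1.6,"ty":12.7,"tz":0.0,"ax":0.000,"ay":0.000,"az":-0.120},
{"tx":-1.6,"ty":12.7,"tz":0.0,"ax":0.000,"ay":0.000,"az":-0.120},
{"tx":-1.6,"ty":12.7,"tz":0.0,"ax":0.000,"ay":0.000,"az":-0.120},
{"tx":-1.6,"ty":12.7,"tz":0.0,"ax":0.000,"ay":0.000,"az":-0.120},
{"tx":-1.6,"ty":12.7,"tz":0.0,"ax":0.000,"ay":0.000,"az":-0.120},
{"tx":-1.6,"ty":12.7,"tz":0.0,"ax":0.000,"ay":0.000,"az":-0.120},
```

View pics/c4.png

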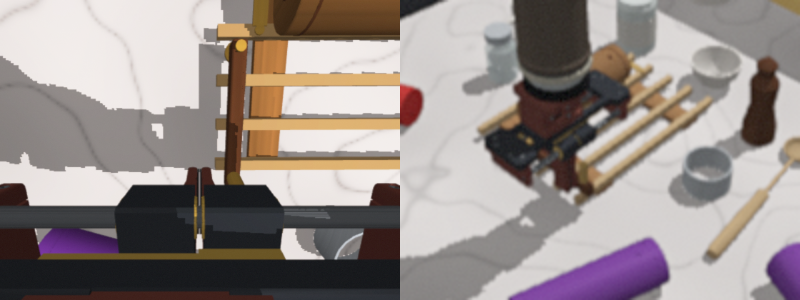

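The fingers at px (200,180) sit beside the knob at (235,180) on its -x side. Start swinging, slowly.

Call:
carry_out(targets=[{"tx": 0.2,"ty": 5,"tz": 0.5,"ax": 0,"ay": 0,"az": -0.01,"claw": 1},{"tx": 0,"ty": 5,"tz": 0.5,"ax": 0,"ay": 0,"az": 0,"claw": 1},{"tx": -0.8,"ty": 7,"tz": 0,"ax": 0,"ay": 0,"az": -0.06,"claw": 1},{"tx": -0.8,"ty": 7,"tz": 0,"ax": 0,"ay": 0,"az": -0.06,"claw": 1},{"tx": -0.8,"ty": 6.4,"tz": 0,"ax": 0,"ay": 0,"az": -0.06,"claw": 1},{"tx": -0.8,"ty": 6.4,"tz": 0,"ax": 0,"ay": 0,"az": -0.06,"claw": 1},{"tx": -0.8,"ty": 6.4,"tz": 0,"ax": 0,"ay": 0,"az": -0.06,"claw": 1},{"tx": -0.8,"ty": 6.4,"tz": 0,"ax": 0,"ay": 0,"az": -0.06,"claw": 1}])

```text
t: 15.0
eef_pos: [0.4475, -0.0759, 0.0732]
orientation: [0.54, 0.842, 0.0, 0.0]
wrist_force: [-0.6, -0.4, 0.6]
grip_width: 0.0006
finger_force: 0.3
```

Run:
```python
from k import *
s=env.read_state();print(s["t"],s["eef_pos"],s["wrist_force"]); print(fin(.36,.0195,.074))
print(rec("wrist","keeper_knob")[:0]); a=save("wrist","w5"); print(rec("wrist","keeper_knob")[:2])
cv2.imwrite("pics/w5b.png",a[...,::-1])
```

```text
15.0 [ 0.44753955 -0.07586576  0.07317308] [-0.56901147 -0.42649971  0.5635415 ]
((np.float64(0.44777310994399144), np.float64(-0.07684408976812931), 0.074), np.float64(0.42865842306509727))
[]
[(0.87, [0.4349, -0.0187, 0.0459])]
```

View pics/w5b.png

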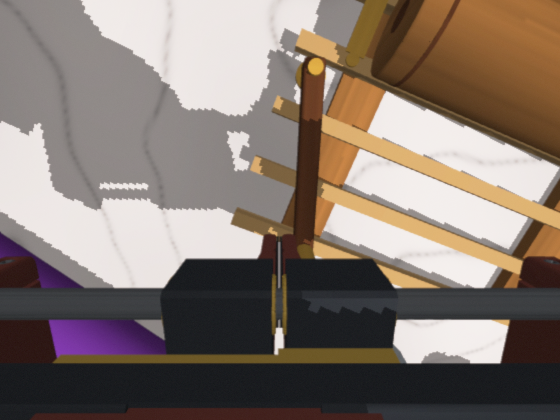

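The keeper is swinging with the finger: the arm from (313,65) to (305,245) is upright in the turned view. Continue to about 1.4 rad.

Call:
carry_out(targets=[{"tx": -0.8,"ty": 6.4,"tz": 0,"ax": 0,"ay": 0,"az": -0.06,"claw": 1},{"tx": -0.8,"ty": 6.4,"tz": 0,"ax": 0,"ay": 0,"az": -0.06,"claw": 1},{"tx": -0.8,"ty": 6.4,"tz": 0,"ax": 0,"ay": 0,"az": -0.06,"claw": 1},{"tx": -0.8,"ty": 6.4,"tz": 0,"ax": 0,"ay": 0,"az": -0.06,"claw": 1},{"tx": -0.8,"ty": 6.4,"tz": 0,"ax": 0,"ay": 0,"az": -0.06,"claw": 1},{"tx": -0.8,"ty": 6.4,"tz": 0,"ax": 0,"ay": 0,"az": -0.06,"claw": 1},{"tx": -0.8,"ty": 6.4,"tz": 0,"ax": 0,"ay": 0,"az": -0.06,"claw": 1},{"tx": -0.8,"ty": 6.4,"tz": 0,"ax": 0,"ay": 0,"az": -0.06,"claw": 1},{"tx": -0.8,"ty": 6.4,"tz": 0,"ax": 0,"ay": 0,"az": -0.06,"claw": 1},{"tx": -0.8,"ty": 6.4,"tz": 0,"ax": 0,"ay": 0,"az": -0.06,"claw": 1},{"tx": -0.8,"ty": 6.4,"tz": 0,"ax": 0,"ay": 0,"az": -0.06,"claw": 1},{"tx": -0.8,"ty": 6.4,"tz": 0,"ax": 0,"ay": 0,"az": -0.06,"claw": 1},{"tx": -0.8,"ty": 6.4,"tz": 0,"ax": 0,"ay": 0,"az": -0.06,"claw": 1},{"tx": -0.8,"ty": 6.4,"tz": 0,"ax": 0,"ay": 0,"az": -0.06,"claw": 1},{"tx": -0.8,"ty": 6.4,"tz": 0,"ax": 0,"ay": 0,"az": -0.06,"claw": 1},{"tx": -0.8,"ty": 6.4,"tz": 0,"ax": 0,"ay": 0,"az": -0.06,"claw": 1}])

```text
t: 16.75
eef_pos: [0.5191, -0.0079, 0.073]
orientation: [0.091, 0.996, -0.0, -0.0]
wrist_force: [-1.2, 0.2, 0.4]
grip_width: 0.0005
finger_force: 0.3
```

Run:
```python
from k import *
s=env.read_state();print(s["t"],s["eef_pos"],s["wrist_force"],s["joint_pos"]); print(fin(1.32,.0195,.074))
plan([fin(t,.0195,.074) for t in (1.38,1.44,1.5,1.571)])
```

```text
16.75 [ 0.5190869  -0.00787768  0.07301338] [-1.21077719  0.1569514   0.41097778] [-0.21569912  0.45201808  0.17423878  2.01966193 -0.12036635  0.67975847
  1.42350866]
((np.float64(0.521596557744463), np.float64(-0.011435214892121202), 0.074), np.float64(1.3886584230650973))
{"tx":-4.1,"ty":3.3,"tz":-1.0,"ax":-0.000,"ay":-0.000,"az":-0.060},
{"tx":-1.0,"ty":6.3,"tz":0.0,"ax":0.000,"ay":0.000,"az":-0.060},
{"tx":-1.0,"ty":6.3,"tz":0.0,"ax":0.000,"ay":0.000,"az":-0.060},
{"tx":-1.1,"ty":7.5,"tz":0.0,"ax":0.000,"ay":0.000,"az":-0.071},
```

Call:
carry_out(targets=[{"tx": -2,"ty": 3.3,"tz": 0,"ax": 0,"ay": 0,"az": -0.06,"claw": 1},{"tx": -2,"ty": 5,"tz": 0,"ax": 0,"ay": 0,"az": -0.06,"claw": 1},{"tx": -2,"ty": 5,"tz": 0,"ax": 0,"ay": 0,"az": -0.06,"claw": 1},{"tx": -1,"ty": 4,"tz": 0,"ax": 0,"ay": 0,"az": -0.05,"claw": 1},{"tx": 0,"ty": 2,"tz": 0,"ax": 0,"ay": 0,"az": -0.02,"claw": 1},{"tx": 0,"ty": 0,"tz": 0,"ax": 0,"ay": 0,"az": 0,"claw": 1},{"tx": 0,"ty": 0,"tz": 0,"ax": 0,"ay": 0,"az": 0,"claw": 1}])

```text
t: 17.45
eef_pos: [0.5275, 0.0105, 0.0731]
orientation: [-0.033, 0.999, -0.0, -0.0]
wrist_force: [-0.4, -0.1, 0.5]
grip_width: 0.0004
finger_force: 0.0
```

Run:
```python
from k import *
plan([fin(1.571,.0195,.073)])
```

```text
{"tx":-0.8,"ty":4.0,"tz":0.1,"ax":-0.000,"ay":-0.000,"az":-0.003},
```

Now the last millimetres, small steps to feel the stop.

Call:
carry_out(targets=[{"tx": 0,"ty": 1.5,"tz": 0,"ax": 0,"ay": 0,"az": 0,"claw": 1},{"tx": 0,"ty": 1,"tz": 0,"ax": 0,"ay": 0,"az": 0,"claw": 1},{"tx": 0,"ty": 0.5,"tz": 0,"ax": 0,"ay": 0,"az": 0,"claw": 1},{"tx": 0,"ty": 0.5,"tz": 0,"ax": 0,"ay": 0,"az": 0,"claw": 1},{"tx": 0,"ty": 0,"tz": 0,"ax": 0,"ay": 0,"az": 0,"claw": 1}])

```text
t: 17.95
eef_pos: [0.5274, 0.0142, 0.0731]
orientation: [-0.034, 0.999, 0.0, 0.0]
wrist_force: [0.2, -0.5, 0.1]
grip_width: 0.0004
finger_force: 0.1
```

Call:
carry_out(targets=[{"tx": 0,"ty": 0.7,"tz": 0,"ax": 0,"ay": 0,"az": 0,"claw": 1},{"tx": 0,"ty": 0.7,"tz": 0,"ax": 0,"ay": 0,"az": 0,"claw": 1},{"tx": 0,"ty": 0,"tz": 0,"ax": 0,"ay": 0,"az": 0,"claw": 1}])

```text
t: 18.25
eef_pos: [0.5273, 0.0156, 0.0731]
orientation: [-0.034, 0.999, 0.0, 0.0]
wrist_force: [1.1, -0.6, -0.1]
grip_width: 0.0007
finger_force: 0.1
```

Call:
carry_out(targets=[{"tx": 0,"ty": 0.7,"tz": 0,"ax": 0,"ay": 0,"az": 0,"claw": 1},{"tx": 0,"ty": 0.7,"tz": 0,"ax": 0,"ay": 0,"az": 0,"claw": 1},{"tx": 0,"ty": 0,"tz": 0,"ax": 0,"ay": 0,"az": 0,"claw": 1}])

```text
t: 18.55
eef_pos: [0.5273, 0.016, 0.073]
orientation: [-0.033, 0.999, -0.0, 0.0]
wrist_force: [0.6, -4.8, 0.7]
grip_width: 0.0002
finger_force: 2.3
```

Run:
```python
from k import *
s=env.read_state();print(s["wrist_force"])
a=save("wrist","w6"); cv2.imwrite("pics/w6b.png",a[...,::-1])
# expected px of the shut knob base/top, pivot
a0=h0; kn=piv+.105*np.array([np.cos(a0),np.sin(a0)])
print(proj("wrist",[[*kn,.077],[*kn,.047],[*piv,.047]]).round())
```

```text
[ 0.59516624 -4.77858682  0.65437899]
[[312. 270.]
 [307. 249.]
 [311.  64.]]
```

View pics/w6b.png

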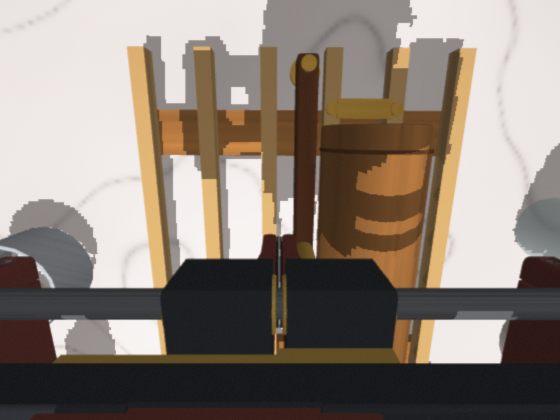

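The keeper met its stop at 4.8 N. Its arm, from (309,65) to (303,245), is parallel to the slats and right behind the pin. Back off and rise, then a final check.

Call:
carry_out(targets=[{"tx": 0,"ty": -2,"tz": 0,"ax": 0,"ay": 0,"az": 0,"claw": 1},{"tx": 0,"ty": -8,"tz": 0,"ax": 0,"ay": 0,"az": 0,"claw": 1},{"tx": 0,"ty": -10,"tz": 0,"ax": 0,"ay": 0,"az": 0,"claw": 1},{"tx": 0,"ty": 0,"tz": -20,"ax": 0,"ay": 0,"az": 0,"claw": 1},{"tx": 0,"ty": 0,"tz": -40,"ax": 0,"ay": 0,"az": 0,"claw": 1},{"tx": 0,"ty": -20,"tz": -40,"ax": 0,"ay": 0,"az": 0,"claw": 1},{"tx": -30,"ty": -20,"tz": -40,"ax": 0,"ay": 0,"az": 0,"claw": 1},{"tx": -30,"ty": -20,"tz": -40,"ax": 0,"ay": 0,"az": 0,"claw": 1},{"tx": 0,"ty": 0,"tz": 0,"ax": 0,"ay": 0,"az": 0,"claw": 1},{"tx": 0,"ty": 0,"tz": 0,"ax": 0,"ay": 0,"az": 0,"claw": 1}])

```text
t: 19.6
eef_pos: [0.5882, -0.0573, 0.2476]
orientation: [-0.033, 0.999, 0.0, 0.0]
wrist_force: [-0.5, 1.0, -1.0]
grip_width: 0.0003
finger_force: 0.0
```

Run:
```python
from k import *
s=env.read_state();print(s["t"],s["eef_pos"],s["wrist_force"])
a=save("wrist","w7")
b=save("side","s7")
cv2.imwrite("pics/c7.png",np.hstack([cv2.resize(a[...,::-1],(400,300)),cv2.resize(b[150:300,150:350,::-1],(400,300))]))
print([rec("wrist",t)[:1] for t in("pin","keeper")])
for t in("mug","jar","can","bowl","cutter","spoon","mill"): print(t,rec("side",t)[:1])
```

```text
19.6 [ 0.58822523 -0.05725972  0.24759011] [-0.47028802  1.0028313  -1.04419502]
[[(0.89, [0.4075, -0.204, 0.0476])], [(0.82, [0.4733, 0.0238, 0.0467])]]
mug [(0.75, [0.5994, 0.2273, 0.0624])]
jar [(0.18, [0.5078, -0.001, 0.0202])]
can [(0.7, [0.522, 0.054, 0.0634])]
bowl [(0.75, [0.7593, -0.0184, 0.0336])]
cutter [(0.68, [0.5717, -0.1674, 0.0238])]
spoon [(0.74, [0.5861, -0.2395, 0.0132])]
mill [(0.78, [0.6853, -0.1631, 0.0636])]
```

View pics/c7.png

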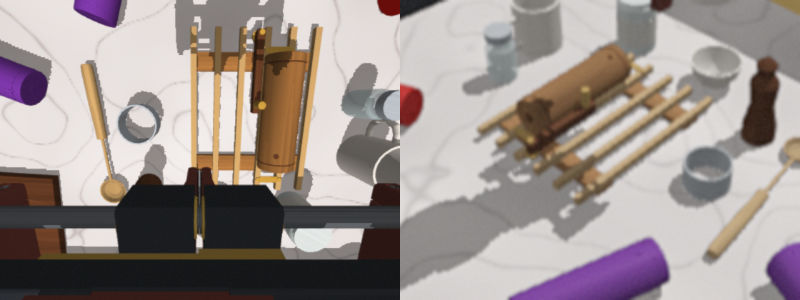

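The pin lies in the marked gap with the bridge visible at (268,180). The keeper, (262,33) to (258,105), is shut along it, and the other things stand where they were.

```bash
python3 -c "
from station import env
print(env.job_done())"
```

```text
the job is handed in; nothing more can be done
None
```

I rolled the pin two gaps into the brass-marked gap with the fingertips (readings up to 8.6 N, under the 14 N limit), swung the keeper shut against its stop, saw nothing else moved in the last pictures, and handed the job in at about 20 s; no verdict was returned.

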